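# Tip a setting block out of its nest and lay it against the stop

### The job

The steel setting block lies sunk in its wooden nest with no room for fingers: press down its end at the thumb notch until it tips over and its other end stays up, then lift it out by that raised end. Lay it flat on the inspection plate, same face up, its length pointing at the aluminium stop bar, centred on the bar and with one end up against it and square to it. Set it down rather than drop it, and leave the other things on the bench where they are.

Things in the scene. Friction and masses are not known exactly. Their poses are not given: they have to be found in the camera images.
- setting_block: Plain steel bar, two small screw marks on its top face, 84 (x) x 48 (y) x 16 (z) mm, about 0.4 kg, loose. Origin: centre of its underside; z up out of its top face. It starts flat in the nest, axes along the nest's, origin 1.5 mm to nest -x of the nest's origin, 26 mm above the bench. Tipped, it stays at about 32 degrees, its -x end up, top edge about 20 mm above the nest's rim.
- nest: Wooden block 114 (x) x 75 (y) x 43 (z) mm, fixed to the bench; origin: centre of its underside. Pocket on top 89.5 x 51 mm, 17 mm deep, 1.5 mm wider than the steel block at each side, whose top is 1 mm below the rim. The +x end wall has a 22 mm wide thumb notch: the end to press. The flat pocket floor ends at x = +1 mm and falls away beyond at 32 degrees.
- press_point (a point): A good place to press: on the rim's level (43 mm above the bench), over the pocket, 27 mm to +x of the nest's origin; axes as the nest's. A few newtons straight down rock the steel block about the floor's edge; past 18 degrees it topples and stays tipped. Keep the finger clear of the end wall (pocket ends at nest x = +45 mm). A finger 27 mm broad along x is stopped by the tipped block some 6 mm below the rim, a thin one about 14 mm; stop at 8 N.
- inspection_plate: Dark steel inspection plate 160 (x) x 120 (y) x 20 (z) mm, fixed to the bench; origin: centre of its underside. An aluminium stop bar (16 x 80 x 12 mm high, along y, two screw heads 3 mm high on top) stands on it near its +x edge.
- stop_face (a point): Middle of the stop bar's working face, at the height of the plate's top (20 mm above the bench), axes as the plate's. The block lies in front of it, on its -x side: its end touches the face when its origin is 42 mm to -x of this point. Sliding the block on the plate takes 2 to 8 N.
- head_bolt: Bystander: head bolt lying on the bench between nest and plate, 22 x 95 x 19 mm, length along its y; origin: centre of its underside.
- piston_2: Bystander: piston standing on its crown, 101 mm across, 76 mm tall; origin: centre of its underside.
- threadlock_bottle: Bystander: small red bottle, 24 x 40 mm, 80 mm tall; origin: centre of its underside.
- compound_tin: Bystander: round tin, 98 mm across, 74 mm tall; origin: centre of its underside.
There are look-alikes about, which are no part of the job. Several things have the shape of the setting_block; the one meant has the colours described above. What is meant by the inspection_plate is not green, and is the smaller of those in its own colour.

How it is judged (in metres and radians):
On the way, in this order (a step that is already met when the one before it is completed fails the run):
1. the block stands tipped up in its nest (more than 23 degrees) (angle between setting_block's own z axis and vertical above 0.4 rad and horizontal distance between setting_block and nest below 0.025 m and z of setting_block in the frame of nest below 0.04 m), for 0.2 s.
2. the block has been lifted out, clear above the nest or away from it (height (world z) of setting_block above 0.06 m and contact force between setting_block and nest below 0.05 N), for 0.1 s.
At the end, for the whole second after the job is handed in: The block lies flat on the plate, top face up (within 3 degrees), one end against the stop (gap up to 4 mm), parallel to the plate's x axis (within 4 degrees), centred on the stop within 15 mm, at rest and released (x of setting_block in the frame of stop_face between -0.046 and -0.039 m and y of setting_block in the frame of stop_face between -0.015 and 0.015 m and z of setting_block in the frame of stop_face between -0.003 and 0.003 m and angle between the x axis of setting_block and the x axis of inspection_plate, either way round below 0.07 rad and angle between setting_block's own z axis and vertical below 0.05 rad and linear speed of setting_block below 0.02 m/s and contact force between the fingers and setting_block below 0.05 N); the robot touches nothing.
It fails at once if head bolt shifted by more than 30 mm (distance of head_bolt from where it was at the start of the episode above 0.03 m).
It fails at once if piston 2 shifted by more than 30 mm (distance of piston_2 from where it was at the start of the episode above 0.03 m).
It fails at once if threadlock bottle shifted by more than 30 mm (distance of threadlock_bottle from where it was at the start of the episode above 0.03 m).
It fails at once if compound tin shifted by more than 30 mm (distance of compound_tin from where it was at the start of the episode above 0.03 m).
It fails at once if the block dropped: let go in the air, its middle more than 15 mm above its place on the plate (horizontal distance between setting_block and nest above 0.1 m and height (world z) of setting_block above 0.035 m and contact force between setting_block and anything else below 0.02 N).
It also fails if it takes over 64 s, if anything falls off the work surface, if the arm or the gripper's body presses on something with over 40 N, if the wrist force passes 120 N, or if a joint passes its speed limit or range.

### The arm

A 6-joint arm with a two-finger parallel gripper is mounted at the origin on a cart in front of the work surface, level with it; the furniture and walls round the work are solid. World frame = base frame: x ahead of the robot, y to its left, z up, the work surface at z = 0. Lengths are in mm, angles in degrees, forces in N, time in s.
With the tool pointing down it reaches from about 325 to 925 mm from the base axis. Payload 3.1 kg.
Tool frame: the origin (TCP) lies at the very end of the fingers, on their centre line; the grasp point (between the pads) lies grasp_offset behind it (grasp_offset is the distance from the TCP to the grasp point, in mm); z points along the fingers, y is the line along which they close (so a half turn about z gives the same grasp; the last joint's range is limited). The gripper opens to 85 mm and grips with 20 to 120 N. Pads are 22 mm wide; open, the fingers measure 114 mm over their backs; the gripper's body (76 mm by 85 mm) begins 54 mm behind the grasp point. The pads swing forward as they close: fully open they stand 13 mm farther back than shut.
Start: joints at [-69.798, 12.427, 92.441, -0, 75.132, -6.429], TCP at [280.174, -558.696, 231.3] pointing down, gripper open.
Joint ranges: [-157.48, 157.48], [-44.54, 120.13], [17.64, 146.25], [-64.5, 244.5], [7.68, 150.69], [-147.95, 147.95]. Speed limits (degrees/s): [159.86, 159.86, 180, 180, 180, 180].

### API

Orientations are given as [roll, pitch, yaw] about the fixed x, y, z axes, in that order (R = Rz(yaw) Ry(pitch) Rx(roll)).
In Python, from station import * gives the robot as it stands. Calls block until the motion is done:
- goto(position, orientation): joint-space move of the TCP to a pose.
- move_l(position, attitude=None, speed=150): straight line of the TCP; attitude=None keeps the orientation; speed is the mean speed in mm/s.
- move_j(angles): joint-space move.
- grip(opening, squeeze=None): finger opening in mm; squeeze is the grip in N (None keeps the last); returns when the fingers have stopped.
- wait(seconds).
- solve_ik(position, orientation): joint angles nearest the present ones, or None.
- get_obs(): the state.
- get_image(name): name is "scene" or "top" or "wrist"; returns the picture (400x640x3 uint8, red, green, blue); there is no depth.
- get_calibration(name): a dict with "fx", "fy", "cx", "cy" (pixels), "D" ([k1, k2, p1, p2, k3] as OpenCV has them; the pictures are not rectified), "R" (3x3) and "t" (3): a world point X has camera coordinates R X + t; the wrist camera has in their place "mount" (4x4, takes a point from camera to tool coordinates, whose origin is the TCP and whose axes are the flange's). Camera axes: x right, y down, z forward; pixel columns grow to the right and rows downward; lengths in mm; the calibration is good to about 2 mm. A picture is of the moment at which its call begins: read the wrist's pose just before it. get_calibration takes no time and is no camera call.
A pose or a line that the arm cannot do raises Unreachable and nothing moves.
- sign_off(): hands the job in; it is judged then, once.
Trained networks look in the newest picture that a camera, given by its name, has taken for a name from the list of things; names that differ only in an ending like _2 or _b are one class to them, and where a whole thing is asked for, a point or a joint stands for the part that bears it (a point fixed in the world has none). Each returns a list of dicts, best first, with "score" (0 to 1); they miss things now and then, are a little off and sometimes report something else, mostly with a low value. They report only what shows in the picture. A call takes as long as a camera call. They do not tell look-alikes from the thing itself.
- spot_in(name, camera): "extent" ([centre column, centre row, width, height] in pixels, round what is visible of it).
- regions_of(name, camera): "region" (400x640 bool, what is visible of it) and "extent" ([centre column, centre row, width, height] in pixels, round what is visible of it).
The state is a dict: "t": time; "joint_pos": joint angles; "qvel": joint speeds; "effort": joint torques, N m; "tcp_pos": TCP position; "ee_rot": TCP orientation; "wrist_force": force on the tool from outside, world axes, zero at the start; "moment": the same for the moment, N m; "grip_width": finger opening in mm; "grip_force": force on a finger pad.
Only numpy, scipy, OpenCV 4.12 (cv2) and the standard library are available. Lean on these libraries where they do the work, as an engineer would, in place of code of your own. Each camera call takes 0.05 s, during which the arm holds its last target. There are 200 camera calls.

## Working session

There is one attempt and no reset: what is moved stays moved. The work goes in short steps, each a Python script; the robot and the scene stay as the last script left them, time stands still between calls to the robot, and variables do not carry over. Pictures are saved under pics/ and viewed, at most 10 in all, crops included, and the job is handed in when it is done.

```bash
mkdir -p pics; ls; python3 - <<'E'
from station import *
import cv2
for c in ("scene","top"):
    im=get_image(c); cv2.imwrite(f"pics/{c}0.png",im[:,:,::-1])
    for n in ("setting_block","nest","inspection_plate","head_bolt","piston_2","threadlock_bottle","compound_tin"):
        print(c,n,[(round(d["score"],2),[round(float(v)) for v in d["extent"]]) for d in spot_in(n,c)][:5])
o=get_obs();print(o["t"],o["tcp_pos"],o["ee_rot"],o["wrist_force"],o["grip_width"])
try: print(grasp_offset)
except Exception as e: print(e)
print(get_calibration("top"))
E
```

```text
pics
scene setting_block [(0.91, [334, 290, 26, 28]), (0.58, [394, 292, 14, 17])]
scene nest []
scene inspection_plate [(0.82, [292, 256, 37, 39]), (0.43, [306, 190, 20, 23])]
scene head_bolt []
scene piston_2 [(0.9, [386, 213, 31, 33])]
scene threadlock_bottle []
scene compound_tin [(0.79, [336, 174, 21, 27])]
top setting_block [(0.96, [417, 255, 32, 15]), (0.75, [408, 206, 18, 30]), (0.59, [449, 216, 24, 28]), (0.32, [274, 147, 32, 34])]
top nest [(0.6, [408, 206, 32, 39])]
top inspection_plate [(0.83, [350, 253, 48, 61]), (0.69, [190, 264, 59, 75]), (0.66, [272, 215, 52, 55])]
top head_bolt [(0.4, [330, 203, 28, 5])]
top piston_2 [(0.66, [372, 145, 31, 36])]
top threadlock_bottle [(0.56, [327, 148, 12, 9])]
top compound_tin [(0.74, [273, 146, 32, 36]), (0.47, [409, 206, 31, 35])]
0.8 [ 280.183727   -558.70974208  231.32901589] [ 1.79997138e+02 -5.42400184e-06  2.66300279e+01] [-0.77132582  0.16461255  0.3903632 ] 85.467503358863
18.700000000000003
{'fx': 445.4519174355224, 'fy': 445.4519174355224, 'cx': 325.54938233766643, 'cy': 197.93526959834398, 'D': array([-0.12468955,  0.        ,  0.        ,  0.        ,  0.        ]), 'R': array([[-0.01166631, -0.99991417,  0.00596205],
       [-0.98009906,  0.01025308, -0.19824404],
       [ 0.1981659 , -0.00815617, -0.98013456]]), 't': array([  26.83748983,  610.33151867, 1296.55898731])}
```

```bash
python3 - <<'E'
import cv2
t=cv2.imread("pics/top0.png")[110:310,150:490]; cv2.imwrite("pics/a.png",cv2.resize(t,(800,470),interpolation=cv2.INTER_CUBIC))
E
cat > h.py <<'E'
from station import *
import numpy as np, cv2
from scipy.spatial.transform import Rotation as Ro
def cam(c,obs=None):
    k=get_calibration(c); K=np.array([[k["fx"],0,k["cx"]],[0,k["fy"],k["cy"]],[0,0,1]])
    if "mount" in k:
        T=np.eye(4); T[:3,:3]=Ro.from_euler("xyz",obs["ee_rot"],degrees=True).as_matrix(); T[:3,3]=obs["tcp_pos"]
        W=np.linalg.inv(T@np.array(k["mount"])); R,t=W[:3,:3],W[:3,3]
    else: R,t=np.array(k["R"]),np.array(k["t"])
    return K,np.array(k["D"]),R,t
def px2w(c,uv,z,obs=None):
    K,D,R,t=cam(c,obs); p=cv2.undistortPoints(np.array(uv,float).reshape(-1,1,2),K,D).reshape(-1,2)
    d=np.c_[p,np.ones(len(p))]@R; o=-R.T@t
    return o+d*((z-o[2])/d[:,2])[:,None]
def w2px(c,X,obs=None):
    K,D,R,t=cam(c,obs); return cv2.projectPoints(np.array(X,float).reshape(-1,1,3),cv2.Rodrigues(R)[0],t,K,D)[0].reshape(-1,2)
E
python3 - <<'E'
from h import *
for n,uv,z in [("nest",(408,206),43),("plateA",(350,253),20),("plateB",(190,264),20),("plateC",(272,215),20),("blk",(417,255),16),("blk",(449,216),16),("bolt",(330,203),10)]: print(n,px2w("top",[uv],z).round())
print(get_calibration("wrist"))
E
```

```text
nest [[ 586. -235.   43.]]
plateA [[445. -53.  20.]]
plateB [[415. 441.  20.]]
plateC [[566. 188.  20.]]
blk [[ 436. -261.   16.]]
blk [[ 557. -370.   16.]]
bolt [[604.   6.  10.]]
{'fx': 358.71446202296573, 'fy': 358.71446202296573, 'cx': 317.8996947610609, 'cy': 202.57570131432044, 'D': array([-0.08090231,  0.        ,  0.        ,  0.        ,  0.        ]), 'mount': array([[ 4.59621699e-04, -9.44330990e-01, -3.28996612e-01,
         8.35052249e+01],
       [ 9.99999691e-01,  6.44052168e-04, -4.51606064e-04,
        -1.66840483e+00],
       [ 6.38356582e-04, -3.28996302e-01,  9.44330994e-01,
        -1.42492927e+02],
       [ 0.00000000e+00,  0.00000000e+00,  0.00000000e+00,
         1.00000000e+00]])}
```

View pics/a.png

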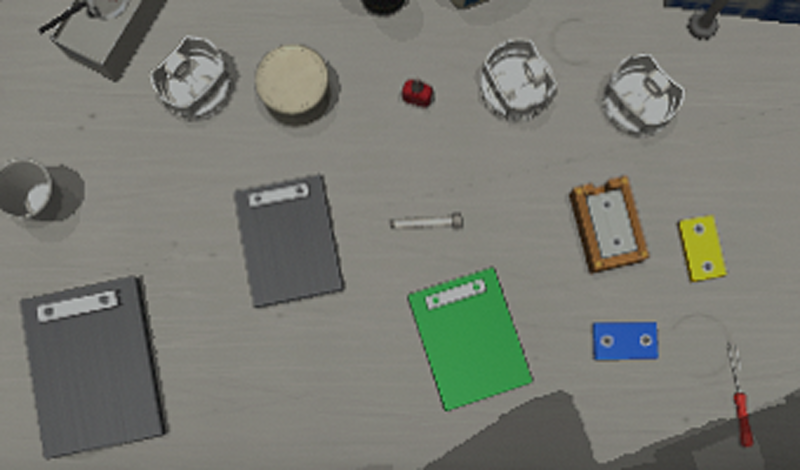

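The steel block in the wooden nest is at crop (610,225), with the notch on the far side (+x world, yaw about 14°). The smaller dark plate is at crop (290,240), with its bar on the far side and yaw about 9°. The bolt lies at (427,222). Next I'll take close views of the nest and plate.

```bash
python3 - <<'E'
from h import *
for n,p,y,z in (("inspection_plate",[585,188,230],9,20),("nest",[600,-235,200],14,43)):
    goto(p,[180,0,y]); wait(0.3)
    o=get_obs(); im=get_image("wrist"); cv2.imwrite(f"pics/w_{n}.png",im[:,:,::-1])
    r=regions_of(n,"wrist"); print(n,o["t"],o["joint_pos"].round(0),[(round(q["score"],2),q["extent"]) for q in r])
    if r:
        m=r[0]["region"].astype(np.uint8); c=max(cv2.findContours(m,0,1)[0],key=cv2.contourArea)
        w=px2w("wrist",c.reshape(-1,2),z,o)[:,:2].astype(np.float32); print(cv2.minAreaRect(w))
a=cv2.imread("pics/w_nest.png");b=cv2.imread("pics/w_inspection_plate.png")
cv2.imwrite("pics/b.png",cv2.resize(np.vstack([a[:,60:580],b[:,60:580]]),(390,600),interpolation=cv2.INTER_AREA))
cv2.imwrite("pics/c.png",a)
E
```

```text
inspection_plate 3.9417 [11. 11. 94. -0. 75. 92.] [(0.77, [79.9, 269.9, 156.4, 168.5]), (0.63, [496.2, 293.9, 110.8, 110.7]), (0.59, [312.9, 170.3, 127.9, 158.0])]
((406.9873352050781, 445.6170654296875), (224.7408905029297, 177.99302673339844), 11.431644439697266)
nest 5.9083 [-28.  16.  91.   0.  72.  48.] [(0.57, [322.6, 185.9, 86.7, 131.3])]
((592.8353271484375, -238.06959533691406), (118.99623107910156, 74.75667572021484), 12.058966636657715)
```

View pics/w_nest.png

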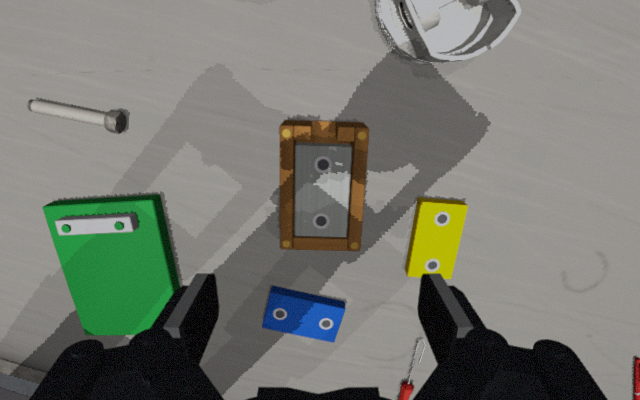

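View pics/w_inspection_plate.png

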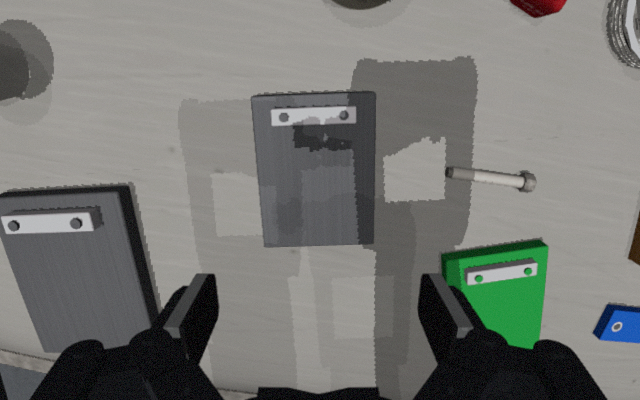

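Nest view: the rim screws sit at about (286,133), (362,135), (286,243) and (354,244), with the notch at the top. Plate view: corners at (252,97), (375,93), (265,246) and (373,243). The bar's working edge on top runs from (273,126) to (356,123).

```bash
python3 - <<'E'
from h import *
o=get_obs()
def show(n,uv,z,o):
    w=px2w("wrist",uv,z,o)[:,:2]; print(n,w.round(1).tolist(),"mean",w.mean(0).round(1)); return w
def ang(a,b): return np.degrees(np.arctan2(*(b-a)[::-1])).round(1)
w=show("screws",[(286,133),(362,135),(354,244),(286,243)],43,o); print(ang(w[3],w[0]),ang(w[2],w[1]),ang(w[1],w[0])-90,ang(w[2],w[3])-90)
w=show("block",[(295,143),(355,143),(351,238),(295,238)],42,o); print(ang(w[3],w[0]),ang(w[2],w[1]),ang(w[1],w[0])-90,ang(w[2],w[3])-90)
p=dict(o); p["tcp_pos"]=np.array([585,188,230.]); p["ee_rot"]=np.array([180,0,9.])
w=show("plate",[(252,97),(375,93),(373,243),(265,246)],20,p); print(ang(w[3],w[0]),ang(w[2],w[1]),ang(w[1],w[0])-90,ang(w[2],w[3])-90)
w=show("bar",[(272.5,126),(356,123)],32,p); print(ang(w[1],w[0])-90)
u=[w2px("wrist",[[*q,0]],o) for q in ()]
E
```

```text
screws [[632.2, -197.7], [646.0, -259.4], [548.0, -280.4], [533.8, -219.3]] mean [ 590.  -239.2]
12.4 12.1 12.599999999999994 13.099999999999994
block [[625.6, -206.8], [637.9, -255.7], [552.8, -276.3], [540.3, -226.3]] mean [ 589.2 -241.3]
12.9 13.6 14.099999999999994 14.099999999999994
plate [[640.9, 261.9], [662.8, 147.0], [509.0, 116.8], [487.0, 232.3]] mean [574.9 189.5]
10.9 11.1 10.799999999999997 10.799999999999997
bar [[618.3, 238.0], [633.3, 161.0]] mean [625.8 199.5]
11.0
```

```bash
cat >> h.py <<'E'
NO=np.array([590.3,-240.,0]); NY=12.8; SF=np.array([625.5,199.4,20]); PY=10.9
def fr(o,y,p): return o+Ro.from_euler("z",y,degrees=True).apply(p)
E
python3 - <<'E'
from h import *
grip(0)
goto(fr(NO,NY,[27,0,75]),[180,0,NY]); move_l(fr(NO,NY,[27,0,48]),speed=60); wait(0.3)
f0=get_obs()["wrist_force"][2]; z=46
while z>29:
    move_l(fr(NO,NY,[27,0,z]),speed=40); o=get_obs(); f=o["wrist_force"][2]-f0; print(z,o["tcp_pos"][2].round(1),round(f,1))
    if f>7: break
    z-=1.0
wait(0.4); print(get_obs()["wrist_force"]-f0)
move_l(fr(NO,NY,[27,0,110]),speed=120)
goto(fr(NO,NY,[15,0,180]),[180,0,NY]); grip(85); wait(.2)
o=get_obs(); im=get_image("wrist"); cv2.imwrite("pics/tip.png",im[:,:,::-1]); print(o["t"],o["tcp_pos"],o["ee_rot"])
E
```

```text
46 45.8 0.7
45.0 44.9 0.8
44.0 43.9 -0.0
43.0 42.9 -0.1
42.0 41.9 1.6
41.0 41.1 -0.5
40.0 40.1 1.3
39.0 38.8 1.7
38.0 37.6 -0.0
37.0 36.6 0.3
36.0 35.9 0.7
35.0 35.0 1.2
34.0 34.5 3.1
33.0 34.2 5.9
32.0 33.8 7.1
[-0.43090108  1.82727946  6.97122027]
14.5583 [ 604.95221662 -236.68913073  180.09691435] [ 1.79994472e+02 -6.70654408e-03  1.27992207e+01]
```

View pics/tip.png

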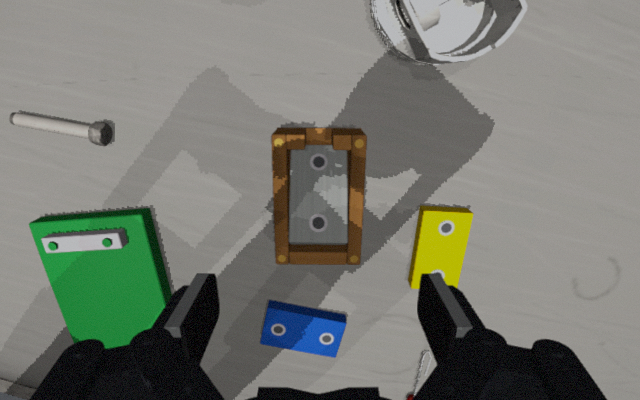

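```bash
python3 - <<'E'
from h import *
o=get_obs()
for n,P in {"tipped top -x":[[-28.2,24,63],[-28.2,-24,63]],"bottom -x":[[-36.7,24,49.6],[-36.7,-24,49.6]],"flat -x":[[-43.5,24,42],[-43.5,-24,42]],"tipped +x":[[43,24,18.6]],"rim":[[57,37.5,43],[-57,37.5,43],[-57,-37.5,43]]}.items(): print(n,w2px("wrist",fr(NO,NY,P),o).round().tolist())
im=cv2.imread("pics/tip.png")[110:280,250:390]; cv2.imwrite("pics/tipc.png",cv2.resize(im,None,fx=3.5,fy=3.5,interpolation=cv2.INTER_CUBIC))
E
```

```text
tipped top -x [[290.0, 245.0], [350.0, 245.0]]
bottom -x [[291.0, 247.0], [348.0, 247.0]]
flat -x [[292.0, 250.0], [347.0, 250.0]]
tipped +x [[291.0, 146.0]]
rim [[271.0, 134.0], [277.0, 264.0], [362.0, 264.0]]
```

View pics/tipc.png

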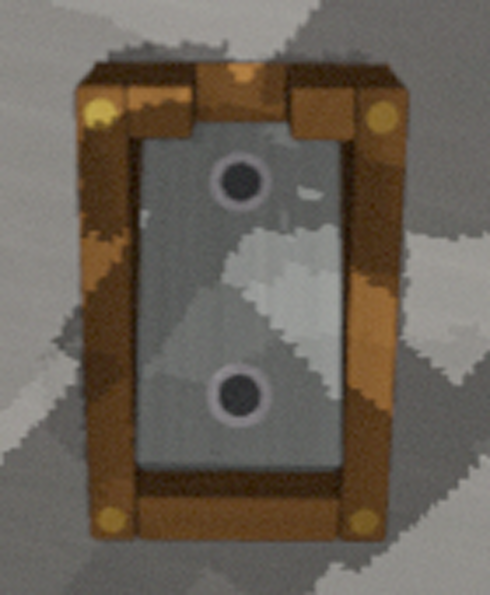

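The block's raised end shows at row 244 and is about 59 px wide. That matches the tipped prediction (245, 60 px), and so does the press stop depth, so it is tipped. Next is the grasp, with the tool tilted 32° along the block's normal.

```bash
python3 - <<'E'
from h import *
c,s=np.cos(np.radians(32)),np.sin(np.radians(32))
def P(sc,d): return fr(NO,NY,[-28.2+sc*c-d*s,0.5,63.1-sc*s-d*c])
A=[180,32,NY]
grip(64); goto(P(6,-45),A); move_l(P(6,-4),speed=80); wait(.3)
f0=get_obs()["wrist_force"].copy(); d=-1
while d<11:
    d+=1.5; move_l(P(6,d),speed=30); o=get_obs(); f=o["wrist_force"]-f0
    if np.linalg.norm(f)>4.5: print("contact",d,f.round(1)); break
wait(.3); o=get_obs(); print(d,o["tcp_pos"]-P(6,d),(o["wrist_force"]-f0).round(1))
grip(40,80); wait(.2); o=get_obs(); print(o["t"],o["grip_width"],o["grip_force"],(o["wrist_force"]-f0).round(1),o["tcp_pos"]-P(6,d))
np.save("d.npy",d)
im=get_image("scene"); cv2.imwrite("pics/s1.png",cv2.resize(im[230:330,270:430,::-1],(800,500),interpolation=cv2.INTER_CUBIC))
E
```

```text
11.0 [ 0.06544842 -0.03283463  0.07299329] [ 0.5  0.  -0.3]
19.2667 45.11464239030413 81.38441562652588 [ 0.2 -1.1  2.2] [ 0.12986386 -0.21774269  0.40753228]
```

```bash
python3 - <<'E'
from h import *
o=get_obs(); p=np.array(o["tcp_pos"])
move_l(p+[0,0,25],speed=50); o=get_obs(); print(o["grip_width"],o["grip_force"],o["wrist_force"].round(1))
move_l(p+[0,0,100],speed=120); wait(.2); o=get_obs(); print(o["grip_width"],o["grip_force"],o["wrist_force"].round(1),np.array(o["moment"]).round(2))
goto(fr(NO,NY,[0,0,190]),[180,0,NY]); wait(.3)
o=get_obs(); print(o["t"],o["grip_width"],o["grip_force"],o["wrist_force"].round(1),np.array(o["moment"]).round(2))
im=get_image("wrist"); cv2.imwrite("pics/held.png",im[:,:,::-1])
print([(q["score"],q["extent"]) for q in spot_in("setting_block","wrist")])
E
```

```text
44.918111279512715 82.19673871994019 [-0.2 -0.1 -4.3]
44.800038598615814 82.17777371406555 [-0.   0.9 -4.2] [ 0.15 -0.42  0.04]
21.7333 45.04859227506933 82.91156530380249 [ 0.5  1.  -4.6] [-0.02  0.12  0.04]
[(0.82, [319.8, 192.3, 129.9, 203.2]), (0.58, [305.6, 315.6, 86.3, 50.9]), (0.57, [440.1, 231.8, 64.6, 82.8])]
```

View pics/held.png

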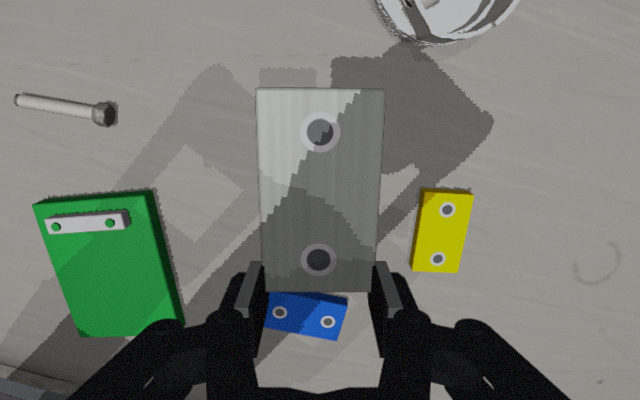

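The block is held straight, with its top-face corners at about (256,88), (384,88), (370,292) and (263,292). I'll fit its pose in the tool frame.

```bash
python3 - <<'E'
from h import *
from scipy.optimize import least_squares
k=get_calibration("wrist");K,D,_,_=cam("wrist",get_obs());M=np.array(k["mount"])
obj=np.array([[42,24,16],[42,-24,16],[-42,-24,16],[-42,24,16.]])
uv=np.array([(256,88),(384,88),(371,292),(263,292)],float)
ok,r,t=cv2.solvePnP(obj,uv,K,D); T=np.eye(4);T[:3,:3]=cv2.Rodrigues(r)[0];T[:3,3]=t[:,0]
B=M@T; Rf=Ro.from_euler("x",180,degrees=True).as_matrix()
print(B[:3,3].round(1),Ro.from_matrix(Rf@B[:3,:3]).as_euler("xyz",degrees=True).round(1))
print(cv2.projectPoints(obj,r,t,K,D)[0].reshape(-1,2).round(1).tolist())
E
```

```text
[36.7 -1.4  9.6] [ 1.   4.4 -0.6]
[[255.6, 87.6], [383.9, 89.2], [372.8, 291.6], [261.9, 291.5]]
```

```bash
cat >> h.py <<'E'
A=[180,-3,PY+0.5]
def Q(gap,z): return fr(SF,PY,[-42-36.7-gap,-1.4,z])   # z: TCP above plate
def F(f0,n=3):
    v=[]
    for _ in range(n): wait(.05); v.append(get_obs()["wrist_force"])
    return Ro.from_euler("z",-PY,degrees=True).apply(np.mean(v,0)-f0)
E
python3 - <<'E'
from h import *
goto(Q(14,120),A); move_l(Q(14,18),A,speed=120); wait(.3)
f0=F(0*np.zeros(3),6); f0=Ro.from_euler("z",PY,degrees=True).apply(f0); z=14.
while z>0:
    move_l(Q(14,z),A,speed=30); f=F(f0,2)
    if f[2]>3: break
    z-=0.7
print("touch",z,f.round(1)); z+=1.6
move_l(Q(14,z),A,speed=30); g=14.
while g>-6:
    g-=1.0; move_l(Q(g,z),A,speed=30); f=F(f0,2)
    if f[0]<-4: break
print("stop",g,f.round(1)); o=get_obs(); print(o["t"],o["grip_width"]); np.save("st.npy",np.r_[g,z,f0])
im=get_image("wrist"); cv2.imwrite("pics/pl.png",im[:,:,::-1])
E
```

```text
touch 4.200000000000005 [-2.8 -0.1  9. ]
stop -1.0 [-5.  -0.3  2.1]
35.7917 44.80400062097442
```

View pics/pl.png

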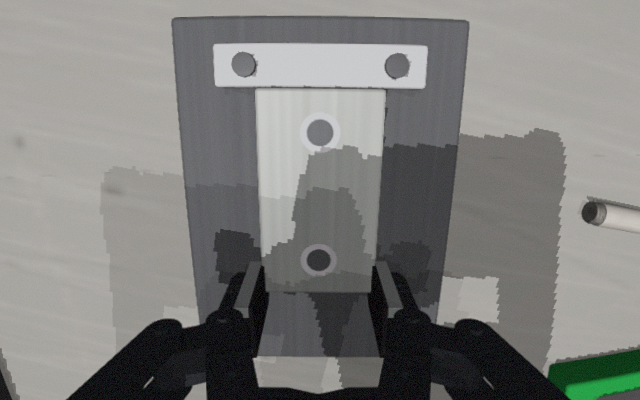

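The block end sits against the bar at row 88, and the two are centred (321 vs 320 px). Now I'll lower it, release and retreat.

```bash
python3 - <<'E'
from h import *
s=np.load("st.npy"); g,z,f0=s[0]+.3,s[1],s[2:]
while z>3.3:
    z-=0.4; move_l(Q(g,z),A,speed=20); f=F(f0,2)
    if f[2]>10: break
print(z,f.round(1))
grip(62); wait(.2); print(F(f0).round(1))
move_l(Q(g,60),A,speed=80); goto(Q(g-5,110),[180,0,PY]); wait(.3)
o=get_obs(); im=get_image("wrist"); cv2.imwrite("pics/fin.png",im[:,:,::-1]); print(o["t"],o["grip_width"])
E
```

```text
4.200000000000003 [-9.  -0.7 10.5]
[-0.1 -0.7  3.9]
39.3667 62.049608872558316
```

View pics/fin.png

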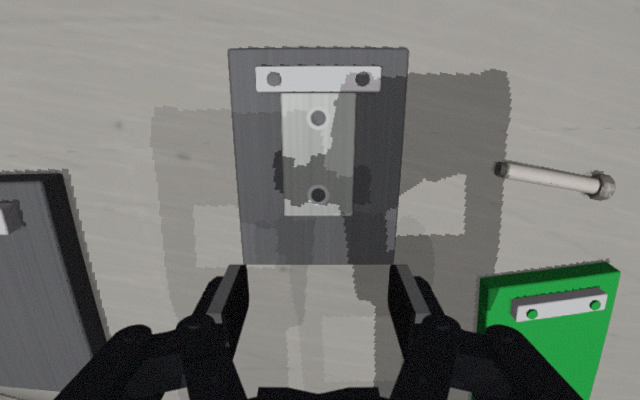

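```bash
python3 - <<'E'
from h import *
o=get_obs(); L=lambda uv,z:Ro.from_euler("z",-PY,degrees=True).apply(px2w("wrist",uv,z,o)-SF).round(1).tolist()
print("bar",L([(257,92),(380,91)],32)); print("block",L([(281,93.5),(355,93.5),(352,215),(285,215.5)],36))
E
```

```text
bar [[0.5, 39.1, 12.0], [1.2, -39.9, 12.0]]
block [[-0.4, 23.3, 16.0], [-0.3, -23.4, 16.0], [-82.6, -24.0, 16.0], [-83.0, 23.1, 16.0]]
```

Flat (84 mm measured as about 82.5), square, centred and within about 1 mm of the stop. Handing in.

```bash
python3 -c "
from station import *
print(sign_off())"
```

```text
the job is handed in; nothing more can be done
None
```

I tipped the setting block, lifted it out, laid it on the inspection plate and handed the job in. The last camera view shows it flat, square, centred and about 1 mm from the stop bar. The sign-off gave no verdict.

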